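# Serve a slate of domed cakes from the display shelf

### The arm

A 7-joint arm with a two-finger parallel gripper is mounted at the origin on the work surface. World frame = base frame: x ahead of the robot, y to its left, z up, the work surface at z = 0. Lengths are in m, angles in degrees, forces in N, time in s.
With the tool pointing down it reaches from about 0.35 to 0.9 m from the base axis. Payload 8.1 kg.
Tool frame: the origin (TCP) lies at the very end of the fingers, on their centre line; the grasp point (between the pads) lies 19 mm behind it; y points along the fingers, z is the direction in which the jaws open and shut, and the axes are right-handed (so a half turn about y gives the same grasp; the last joint's range is limited). The gripper opens to 85 mm and grips with 20 to 120 N. Pads are 22 mm wide; open, the fingers measure 114 mm over their backs; the gripper's body (76 mm by 85 mm) begins 54 mm behind the grasp point. The pads swing forward as they close: fully open they stand 13 mm farther back than shut.
Start: joints at [-73.659, 24.895, 1.432, 90.138, -0.665, 64.973, -4.303], TCP at [0.236, 0.579, 0.231] pointing down, gripper open.
Joint ranges: [-149.89, 149.89], [-25.12, 119.58], [-72.63, 75.52], [4.76, 147.25], [-75.54, 255.54], [6.69, 114.76], [-157.13, 157.13]. Speed limits (degrees/s): [127.2, 127.2, 172.46, 172.46, 180, 180, 180].

### API

Orientations are given as [roll, pitch, yaw] about the fixed x, y, z axes, in that order (R = Rz(yaw) Ry(pitch) Rx(roll)).
In Python, from workcell import arm gives the robot as it stands.
- The arm moves only by the shell command python3 -m handwheel 'ROWS' [FORCE]. ROWS is JSON, a list of rows, each a list of 7 numbers: the shift along the world's x, y, z in cm, then the turn, a rotation vector about the world's x, y, z in degrees, then the finger opening in cm, from 0 to 8.54. In form: [[dx, dy, dz, ax, ay, az, gripper], ...]. A call has 1 to 12 rows; each row shifts and turns the pose as measured when the row begins; what a row does not reach is not made up. A row lasts 1/8 s, in which the tool goes at most 62.5 mm and 10.7 degrees, less where a joint would pass 70% of its speed; a pose out of reach is approached as far as the arm can. A call is refused whole if a number of a shift passes 6.25 or a number of a turn 10.7, either way. A call with a gripper value outside its range is refused whole. The fingers move at their own pace and stop on an object; FORCE is the grip in N (left out, the last holds). Time passes only in rows, so rows that do not move let the fingers close. It gives the time, the measured TCP pose, the force and the opening at its end, in the units of the state.
- arm.get_state(): the state, without advancing time (a new reading comes with each control period).
- arm.read_camera(name): name is "scene" or "top" or "wrist"; returns a dict with "image" (384x512x3 uint8, red, green, blue), "camera_matrix" (3x3 intrinsics, pixels), "rvec" (rotation vector, rad) and "tvec" (3), from world to camera coordinates, as OpenCV has them. Camera axes: x right, y down, z forward; pixel columns grow to the right and rows downward; lengths in m; the calibration is good to about 2 mm. A picture is of the moment at which its call begins. There is no depth.
- arm.close_job(): hands the job in, once; it reports no verdict.
The state is a dict: "time": time; "joint_positions": joint angles; "dq": joint speeds; "effort": joint torques, N m; "tool_pos": TCP position; "eef_rot": TCP orientation; "force": force on the tool from outside, world axes, zero at the start; "torque": the same for the moment, N m; "opening": finger opening in m.
Only numpy, scipy, OpenCV 4.12 (cv2) and the standard library are available. Lean on these libraries where they do the work, as an engineer would, in place of code of your own. Each camera call takes 0.05 s, during which the arm holds its last target.

### The job

Push the slate carrying the two domed chocolate cakes along the glass shelf until about a third of it hangs out past the shelf's front edge, then pick it up by that overhanging end. Carry it level to the wooden tray and set it down gently, lying flat in the empty half beside the cup, with both cakes still standing on it; leave the other two slates and the cup as they are.

Things in the scene. Friction and masses are not known exactly. Their poses are not given: they have to be found in the camera images.
- shelf: Fixed glass shelf 220 mm deep (x) by 270 wide (y), 8 mm thick, top 80 mm above its origin (on the counter, under its middle); standoffs 18 mm thick at x -70 and 85, y +-115 mm. Front edge at x = -110 mm, faces the robot; no rims. Three slates lie along x side by side in any order, 73 mm apart on centres (13 mm gaps), front ends 15 to 35 mm behind that edge, 25 mm or more of bare glass behind them.
- tray: Fixed wooden cafe tray on the counter: inside 240 mm (its x) by 340 mm (its y), floor 6 mm thick, rim 8 mm thick and standing to 16 mm above the counter. Origin at the middle of its underside. The cup stands in its +y half; the empty half is -y.
- slate_domes: The slate to be served: loose flat dark slate 160 mm long (its x) by 60 mm wide (its y), 5 mm thick, about 0.13 kg, carrying two loose domed chocolate cakes. Origin at the centre of its underside, z up, front end at -x (towards the shelf's front edge). Its front 50 mm or so is bare.
- slate_front (a point): Middle of the front end (short edge, 60 mm wide) of that slate, 2.5 mm above its underside, 80 mm from its centre.
- slate_back (a point): Middle of the back end of that slate, 2.5 mm above its underside, 80 mm from its centre.
- dome_a: Loose domed dark chocolate cake on a round gold card: 52 mm across at its foot, 40 mm high, about 45 g. Origin at the centre of its underside. It stands on the slate near the slate's middle.
- dome_b: The other such domed cake, standing behind the first, about 53 mm behind the slate's middle.
- slate_slices: Bystander: a like slate with three square layered slices, 46 mm high in all; cakes fast to it. Origin at the centre of the slate's underside, x along its length.
- slate_cones: Bystander: a like slate with three pointed chocolate swirls, 49 mm high in all; cakes fast to it. Origin at the centre of the slate's underside, x along its length.
- cup: Bystander: empty white coffee cup on a saucer 120 mm across, 62 mm high, standing in the tray's +y half. Origin at the centre of the saucer's underside.
Things that resemble listed ones, but are neither listed nor needed, are in the scene too. Leave any blue or red look-alike of the dome_b alone.

How it is judged (in metres and radians):
On the way, in this order (a step that is already met when the one before it is completed fails the run):
1. the domes' slate, still lying flat on the shelf, hangs at least 40 mm out past the shelf's front edge (x of slate_front in the frame of shelf below -0.15 m and z of slate_domes in the frame of shelf between 0.076 and 0.085 m and angle between slate_domes's own z axis and vertical below 0.06 rad), for 0.2 s.
2. it is lifted at least 20 mm clear of the shelf, held by its front end (height (world z) of slate_front above 0.1025 m and height (world z) of slate_back above 0.09 m and contact force between the fingers and slate_domes above 1 N and x of the grasp point in the frame of slate_domes below -0.01 m), for 0.2 s.
At the end, for the whole second after the job is handed in: The slate lies flat (0.03 rad) on the tray floor, inside the rim, in the half without the cup (ends at most 20 mm over the middle line), released, at rest, both domed cakes upright on it; the other slates and the cup within 20 mm of where they began (x of slate_front in the frame of tray between -0.122 and 0.122 m and x of slate_back in the frame of tray between -0.122 and 0.122 m and y of slate_front in the frame of tray between -0.172 and 0.02 m and y of slate_back in the frame of tray between -0.172 and 0.02 m and z of slate_domes in the frame of tray below 0.009 m and angle between slate_domes's own z axis and vertical below 0.03 rad and x of dome_a in the frame of slate_domes between -0.065 and 0.07 m and y of dome_a in the frame of slate_domes between -0.025 and 0.025 m and z of each of dome_a, dome_b in the frame of slate_domes below 0.009 m and angle between each of dome_a, dome_b's own z axis and vertical below 0.1 rad and x of dome_b in the frame of slate_domes between -0.065 and 0.075 m and y of dome_b in the frame of slate_domes between -0.025 and 0.025 m and distance of each of slate_slices, slate_cones, cup from where it was at the start of the episode below 0.02 m and linear speed of each of slate_domes, dome_a, dome_b below 0.02 m/s); the robot touches nothing.
It fails at once if a domed cake tips over or falls off the slate (angle between any of dome_a, dome_b's own z axis and vertical above 0.6 rad or z of any of dome_a, dome_b in the frame of slate_domes below -0.005 m).
It fails at once if the slate is tipped more than 0.35 rad (20 degrees) out of level (angle between slate_domes's own z axis and vertical above 0.35 rad).
It fails at once if the slate is dropped into the tray (faster than 0.5 m/s when less than 40 mm above the counter, as after a fall of about 13 mm) (height (world z) of slate_domes below 0.04 m and linear speed of slate_domes above 0.5 m/s).
It fails at once if another slate or the cup is pushed more than 20 mm (distance of any of slate_slices, slate_cones, cup from where it was at the start of the episode above 0.02 m).
It also fails if it takes over 67 s, if anything falls off the work surface, if the arm or the gripper's body presses on something with over 40 N, if the wrist force passes 120 N, or if a joint passes its speed limit or range.

## Working session

There is one attempt and no reset: what is moved stays moved. The work goes in short steps, Python scripts to look and compute and a shell command to move; the robot and the scene stay as the last step left them, time stands still between calls to the robot, and variables do not carry over. Pictures are saved under pics/ and viewed, and the job is handed in when it is done.

```bash
ls; mkdir -p pics; python3 - <<'E'
from workcell import arm
import cv2
s=arm.get_state()
print({k:s[k] for k in('time','tool_pos','eef_rot','opening','force')})
for n in('scene','top','wrist'):
    c=arm.read_camera(n); cv2.imwrite(f'pics/{n}0.png',c['image'][:,:,::-1])
    R=cv2.Rodrigues(c['rvec'])[0]; print(n,(-R.T@c['tvec'].reshape(3)).round(3),R.round(2).tolist(),c['camera_matrix'].tolist())
E
```

```text
pics
{'time': 0.0, 'tool_pos': array([0.23620322, 0.5780963 , 0.23052726]), 'eef_rot': array([-9.00884704e+01, -9.18504056e-03, -2.22226286e+01]), 'opening': 0.08569076422124357, 'force': array([ 0.30159177,  0.23779   , -0.03119186])}
scene [ 1.049 -0.252  0.774] [[0.56, 0.83, 0.02], [0.65, -0.42, -0.63], [-0.52, 0.36, -0.77]] [[359.01080232049014, 0.0, 253.90215735159367], [0.0, 359.01080232049014, 185.52355056706998], [0.0, 0.0, 1.0]]
top [0.367 0.06  1.108] [[0.02, -1.0, 0.0], [-0.98, -0.02, -0.21], [0.21, 0.0, -0.98]] [[402.1511635211149, 0.0, 257.0043787574393], [0.0, 402.1511635211149, 188.0864000052888], [0.0, 0.0, 1.0]]
wrist [0.164 0.609 0.373] [[0.38, 0.93, -0.0], [0.88, -0.36, 0.31], [0.28, -0.12, -0.95]] [[322.20302616809386, 0.0, 252.5078402765056], [0.0, 322.20302616809386, 200.2729888438214], [0.0, 0.0, 1.0]]
```

View pics/scene0.png

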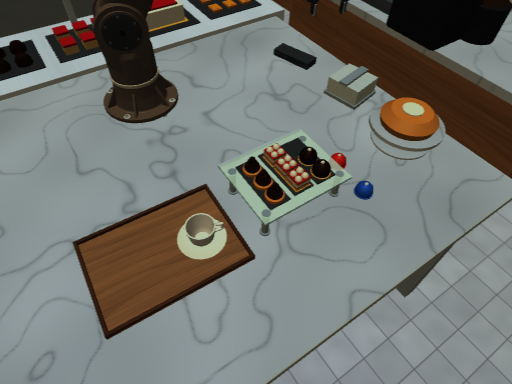

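View pics/top0.png

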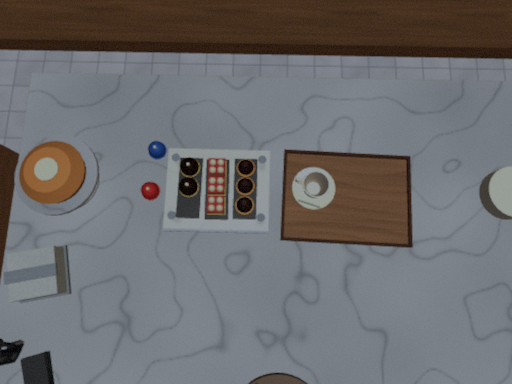

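View pics/wrist0.png

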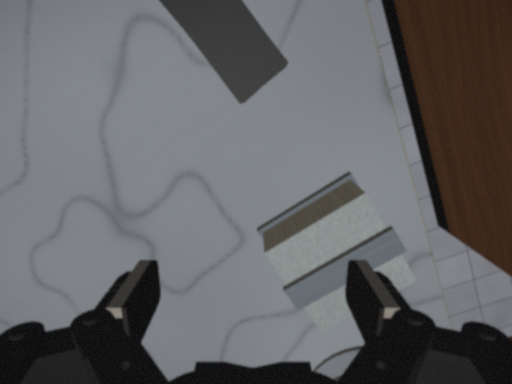

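```bash
cat > h.py <<'E'
import numpy as np,cv2
from workcell import arm
def cam(n):
    c=arm.read_camera(n); c['R']=cv2.Rodrigues(np.array(c['rvec'],float))[0]; c['t']=np.array(c['tvec'],float).reshape(3); c['C']=-c['R'].T@c['t']; return c
def ray(c,uv,z):
    d=c['R'].T@np.linalg.inv(c['camera_matrix'])@np.array([uv[0],uv[1],1.]); return c['C']+d*(z-c['C'][2])/d[2]
def proj(c,P):
    p=c['R']@np.array(P,float)+c['t']; p=c['camera_matrix']@p; return p[:2]/p[2]
def save(c,f,box=None,s=1):
    im=c['image'][:,:,::-1]
    if box: im=im[box[1]:box[3],box[0]:box[2]]
    cv2.imwrite('pics/'+f,cv2.resize(im,None,fx=s,fy=s,interpolation=cv2.INTER_CUBIC))
E
python3 - <<'E'
from h import *
c=cam('top'); save(c,'top1.png',(135,135,285,245),5)
s=cam('scene'); save(s,'sc1.png',(210,120,380,240),4)
E
```

```text
(no output)
```

View pics/top1.png

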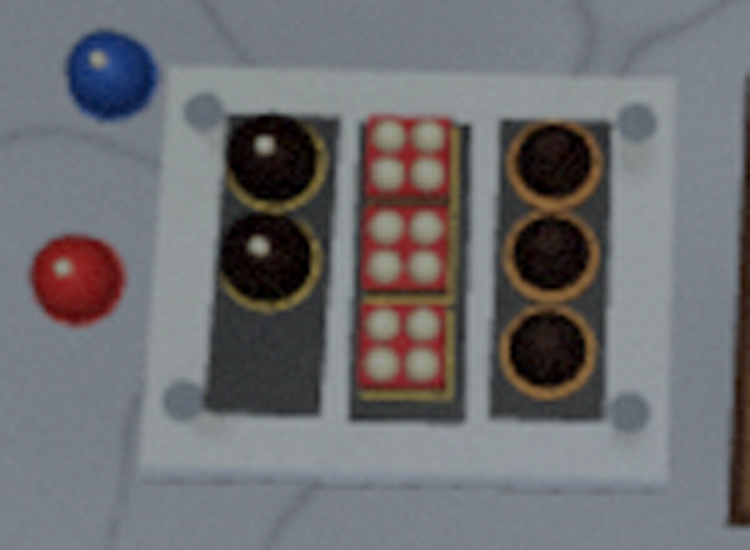

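View pics/sc1.png

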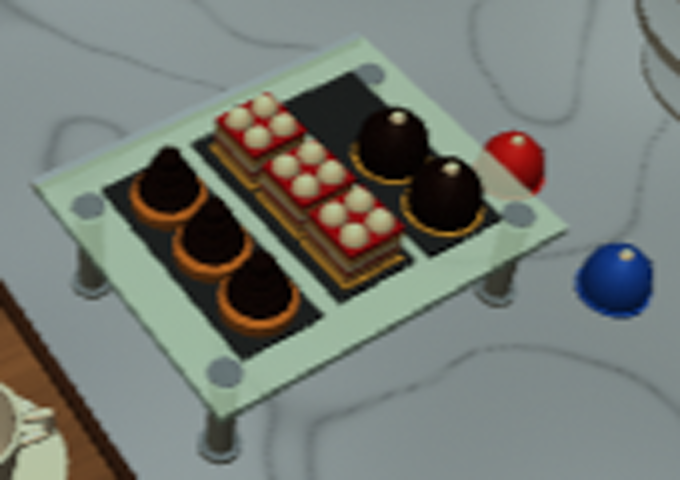

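The dark domed pair sits on the slate at full-frame (189,167) and (188,187). The other possibilities are the slices at (216,185), the cones at (245,185), and the blue (157,150) and red (150,191) look-alikes on the counter. Only the dark pair is on a slate with a bare front, so that is the one. Next I'll measure corners.

```bash
python3 - <<'E'
from h import *
c=cam('top');s=cam('scene')
f=lambda p:(p[0]/5+135-.4,p[1]/5+135-.4)
g=lambda p:(p[0]/4+210-.4,p[1]/4+120-.4)
for n,p,z in [('shelf FL',(139,470),.08),('shelf FR',(667,484),.08),('shelf BR',(677,77),.08),('shelf BL',(168,66),.08),
 ('slate FL',(205,410),.085),('slate FR',(319,415),.085),('slate BR',(340,118),.085),('slate BL',(230,115),.085),
 ('slices FL',(349,418),.085),('slices FR',(464,421),.085)]:
    print('top',n,ray(c,f(p),z).round(4))
for n,p,z in [('shelf FL',(360,36),.08),('shelf FR',(33,185),.08),('shelf BR',(222,415),.08),('shelf BL',(568,228),.08),
 ('slate FL',(353,72),.085),('slices F',(195,145),.085)]:
    print('sc',n,ray(s,g(p),z).round(4))
# tray
im=c['image']; hsv=cv2.cvtColor(im,cv2.COLOR_RGB2HSV)
m=((hsv[:,:,0]<20)&(hsv[:,:,1]>70)&(hsv[:,:,2]<190)).astype(np.uint8)
m[:140]=0;m[260:]=0;m[:,:275]=0;m[:,425:]=0
m=cv2.morphologyEx(m,cv2.MORPH_OPEN,np.ones((3,3)))
k,_=cv2.findContours(m,cv2.RETR_EXTERNAL,cv2.CHAIN_APPROX_SIMPLE); k=max(k,key=cv2.contourArea)
r=cv2.minAreaRect(k); print(r)
P=np.array([ray(c,q,.016) for q in cv2.boxPoints(r)]);print(P.round(4),P.mean(0),[np.linalg.norm(P[i]-P[i-1]) for i in range(4)])
save(c,'tray.png',(275,140,425,260),5)
E
```

```text
top shelf FL [0.4764 0.3031 0.08  ]
top shelf FR [0.4745 0.0328 0.08  ]
top shelf BR [0.6918 0.0304 0.08  ]
top shelf BL [0.6926 0.3024 0.08  ]
top slate FL [0.5073 0.2702 0.085 ]
top slate FR [0.5059 0.2116 0.085 ]
top slate BR [0.6641 0.2084 0.085 ]
top slate BL [0.6646 0.2667 0.085 ]
top slices FL [0.5046 0.1962 0.085 ]
top slices FR [0.5042 0.1373 0.085 ]
sc shelf FL [0.4796 0.3007 0.08  ]
sc shelf FR [0.4776 0.0309 0.08  ]
sc shelf BR [0.6912 0.0322 0.08  ]
sc shelf BL [0.6956 0.2994 0.08  ]
sc slate FL [0.5104 0.2694 0.085 ]
sc slices F [0.509  0.1372 0.085 ]
((347.74542236328125, 197.959228515625), (131.51071166992188, 90.08470153808594), 3.094058036804199)
[[ 4.602e-01 -7.000e-04  1.600e-02]
 [ 7.145e-01 -1.260e-02  1.600e-02]
 [ 7.008e-01 -3.839e-01  1.600e-02]
 [ 4.480e-01 -3.547e-01  1.600e-02]] [ 0.58090242 -0.18799225  0.016     ] [np.float64(0.3542249308619965), np.float64(0.2545731792531699), np.float64(0.3715242376091301), np.float64(0.25449535356375297)]
```

View pics/tray.png

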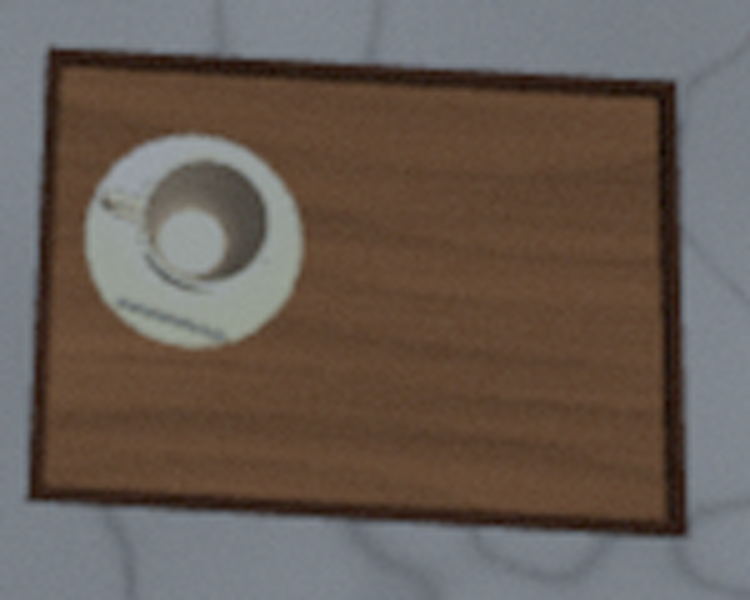

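```bash
python3 - <<'E'
from h import *
c=cam('top');s=cam('scene')
f=lambda p:(p[0]/5+275-.4,p[1]/5+140-.4)
P=np.array([ray(c,f(p),.016) for p in [(50,48),(676,82),(684,534),(30,498)]]);print(P.round(4),P.mean(0))
print([np.linalg.norm(P[i]-P[i-1]).round(3) for i in range(4)])
print('cup saucer',ray(c,f((194,241)),.012))
print('orange',ray(c,(55,172),.1),'scene tray',[ray(s,q,.016).round(3).tolist() for q in [(74,243),(208,186),(253,254),(107,330)]])
E
python3 -m handwheel '[[0,-3,0,0,0,7.4,4],[0,-5,0,0,0,7.4,4],[0,-5,0,0,0,7.4,4],[2,-5,0,0,0,0,3.4],[4,-5,0,0,0,0,3.4],[5,-4,0,0,0,0,3.4],[5,-3,0,0,0,0,3.4],[5,-2,0,0,0,0,3.4]]' 40
```

```text
[[ 0.7152 -0.0129  0.016 ]
 [ 0.7021 -0.3669  0.016 ]
 [ 0.4483 -0.3559  0.016 ]
 [ 0.4608 -0.0033  0.016 ]] [ 0.5815851  -0.18473586  0.016     ]
[np.float64(0.255), np.float64(0.354), np.float64(0.254), np.float64(0.353)]
cup saucer [ 0.60562477 -0.09397959  0.012     ]
orange [0.61523576 0.58586844 0.1       ] scene tray [[0.454, -0.356, 0.016], [0.474, -0.003, 0.016], [0.713, -0.015, 0.016], [0.694, -0.359, 0.016]]
time: 1.45
tool_pos: [0.4444, 0.2538, 0.2324]
eef_rot: [-89.7, -0.1, 1.2]
force: [0.5, 1.4, 0.5]
opening: 0.0341
```

```bash

python3 -m handwheel '[[5,-0.3,0,0,0,-2,3.4],[5,-0.3,0,0,0,0,3.4],[5,-0.3,0,0,0,0,3.4],[5,-0.3,0,0,0,0,3.4],[3,0,0,0,0,0,3.4],[0,0,0,0,0,0,3.4]]'; python3 - <<'E'
from h import *
c=cam('top'); save(c,'top2.png',(135,115,285,235),5)
c=cam('wrist'); save(c,'w2.png')
E
```

```text
time: 2.2
tool_pos: [0.6853, 0.2368, 0.2319]
eef_rot: [-89.8, -0.2, -1.1]
force: [-0.3, -0.0, -0.3]
opening: 0.034
```

View pics/w2.png

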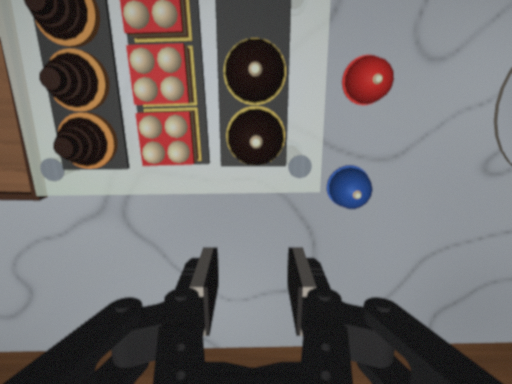

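```bash

python3 - <<'E'
from h import *
c=cam('wrist')
for p,z in [((221,165),.085),((287,166),.085),((208,163),.085),((253,194),.08),((321,192),.08)]: print(p,ray(c,p,z).round(4))
for p in [(255,69),(256,142)]: print('dome tip',ray(c,p,.125).round(4))
E
```

```text
(221, 165) [0.6644 0.2103 0.085 ]
(287, 166) [0.6665 0.2705 0.085 ]
(208, 163) [0.6623 0.1986 0.085 ]
(253, 194) [0.6942 0.239  0.08  ]
(321, 192) [0.6934 0.3039 0.08  ]
dome tip [0.5866 0.2421 0.125 ]
dome tip [0.6388 0.242  0.125 ]
```

```bash

python3 -m handwheel '[[0,0.4,-4,0,0,0,3.4],[0,0,-4,0,0,0,3.4],[0,0,-3,0,0,0,3.4],[0,0,-2,0,0,0,3.4],[0,0,-0.3,0,0,0,3.4],[0,0,0,0,0,0,3.4]]'; python3 - <<'E'
from h import *
c=cam('wrist'); save(c,'w3.png')
print(arm.get_state()['tool_pos'],arm.get_state()['force'])
E
```

```text
time: 3.1
tool_pos: [0.6774, 0.2464, 0.1017]
eef_rot: [-89.4, -0.4, -0.7]
force: [0.5, 0.0, 0.8]
opening: 0.034
[0.67755421 0.24651107 0.10194071] [ 0.43253229 -0.30118848 -1.11025059]
```

View pics/w3.png

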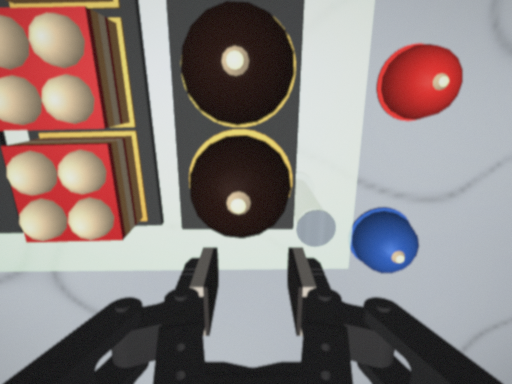

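```bash

python3 -m handwheel '[[0.75,-0.6,0,-0.5,0.3,-0.3,3.4],[0,0,0,0,0,0,3.4],[0,0,-0.8,0,0,0,3.4],[0,0,0,0,0,0,3.4]]'; python3 - <<'E'
from h import *
print(arm.get_state()['tool_pos'],arm.get_state()['force'])
E
```

```text
time: 3.65
tool_pos: [0.6869, 0.2402, 0.096]
eef_rot: [-89.9, -0.3, -1.0]
force: [0.6, -0.4, -0.9]
opening: 0.0343
[0.68693167 0.24022924 0.09602235] [ 0.5929086  -0.39462043 -0.85733954]
```

```bash

for i in 1; do python3 -m handwheel '[[-0.1,0,-0.4,0,0,0,3.4],[0,0,-0.3,0,0,0,3.4],[0,0,0,0,0,0,3.4]]'; done; python3 -m handwheel '[[0,0,-0.3,0,0,0,3.4],[0,0,0,0,0,0,3.4]]';
```

```text
time: 4.03
tool_pos: [0.6855, 0.2403, 0.0881]
eef_rot: [-89.9, -0.2, -1.0]
force: [-0.3, 1.2, -0.1]
opening: 0.0338
time: 4.28
tool_pos: [0.6855, 0.2404, 0.085]
eef_rot: [-89.9, -0.2, -1.0]
force: [0.5, -0.1, 0.3]
opening: 0.0342
```

```bash

python3 -m handwheel '[[0,0,-0.3,0,0,0,3.4],[0,0,0,0,0,0,3.4]]';python3 -m handwheel '[[0,0,-0.2,0,0,0,3.4],[0,0,0,0,0,0,3.4]]'
```

```text
time: 4.53
tool_pos: [0.6856, 0.2404, 0.0819]
eef_rot: [-89.9, -0.2, -1.0]
force: [0.2, 0.8, -0.5]
opening: 0.0338
time: 4.78
tool_pos: [0.6856, 0.2404, 0.0798]
eef_rot: [-89.9, -0.3, -1.0]
force: [0.1, -0.1, 0.2]
opening: 0.0339
```

```bash
python3 - <<'E'
from h import *
c=cam('wrist'); save(c,'w4.png')
c=cam('scene'); save(c,'s4.png',(230,110,390,230),5)
E
```

```text
(no output)
```

View pics/s4.png

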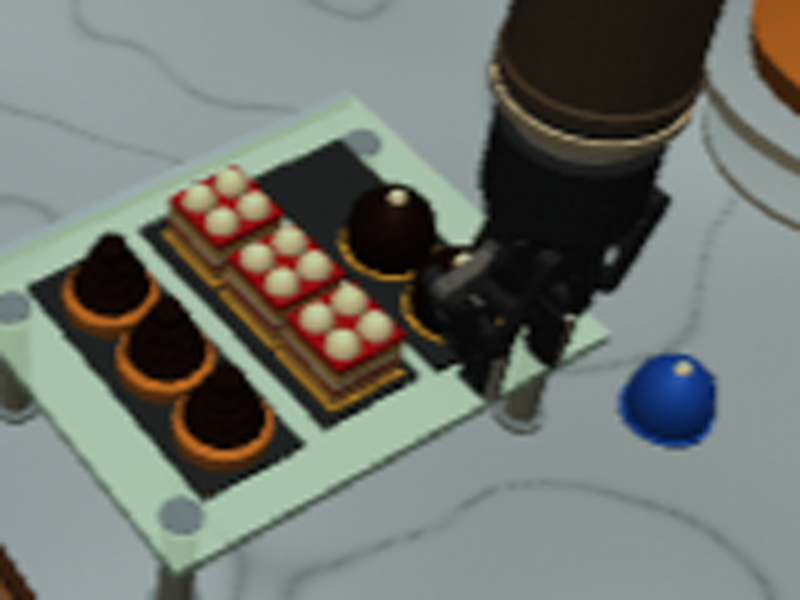

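The view shows the two fingertips just behind the slate, near crop (490,390), over the rear strip of glass and clear of the domes. I'll keep feeling down for the glass.

```bash

python3 -m handwheel '[[0,0,-0.15,0,0,0,3.4],[0,0,0,0,0,0,3.4]]';python3 -m handwheel '[[0,0,-0.15,0,0,0,3.4],[0,0,0,0,0,0,3.4]]'
```

```text
time: 5.12
tool_pos: [0.6861, 0.2406, 0.0797]
eef_rot: [-89.8, -0.3, -1.0]
force: [-0.2, 0.7, 0.1]
opening: 0.0339
time: 5.38
tool_pos: [0.6864, 0.2406, 0.0797]
eef_rot: [-89.8, -0.4, -1.0]
force: [0.6, 1.0, -0.4]
opening: 0.034
```

```bash

python3 -m handwheel '[[0,0,0.2,0,0.2,0,3.4],[0,0,0,0,0,0,3.4]]';python3 -m handwheel '[[0,0,-0.1,0,0,0,3.4],[0,0,0,0,0,0,3.4]]';python3 -m handwheel '[[0,0,-0.4,0,0,0,3.4]]'; python3 -m handwheel '[[0,0,0,0,0,0,3.4]]'
```

```text
time: 5.62
tool_pos: [0.6864, 0.2407, 0.0814]
eef_rot: [-89.8, -0.2, -1.0]
force: [-0.1, 0.3, 0.3]
opening: 0.0344
time: 5.88
tool_pos: [0.6862, 0.2406, 0.0799]
eef_rot: [-89.8, -0.1, -1.0]
force: [0.2, 0.8, -0.2]
opening: 0.0341
time: 6.0
tool_pos: [0.6865, 0.2407, 0.0791]
eef_rot: [-89.8, -0.2, -1.0]
force: [-17.1, -6.4, 49.3]
opening: 0.0338
time: 6.12
tool_pos: [0.6868, 0.2408, 0.0803]
eef_rot: [-89.8, -0.2, -1.0]
force: [0.0, -0.2, -0.2]
opening: 0.0338
```

```bash

python3 -m handwheel '[[0,0,0.2,0,0,0,3.4],[-0.3,0,0,0,0,0,3.4],[-0.4,0,0,0,0,0,3.4],[-0.4,0,0,0,0,0,3.4]]';python3 -m handwheel '[[-0.4,0,0,0,0,0,3.4],[-0.4,0,0,0,0,0,3.4],[-0.4,0,0,0,0,0,3.4],[0,0,0,0,0,0,3.4]]'; python3 - <<'E'
from h import *
c=cam('top'); save(c,'t5.png',(145,135,265,235),6)
c=cam('wrist'); save(c,'w5.png')
E
```

```text
time: 6.62
tool_pos: [0.6754, 0.2406, 0.0816]
eef_rot: [-89.8, -0.2, -1.0]
force: [0.8, 0.2, 1.5]
opening: 0.034
time: 7.12
tool_pos: [0.6624, 0.2407, 0.0817]
eef_rot: [-89.8, -0.3, -1.0]
force: [0.8, -0.1, 0.6]
opening: 0.034
```

View pics/t5.png

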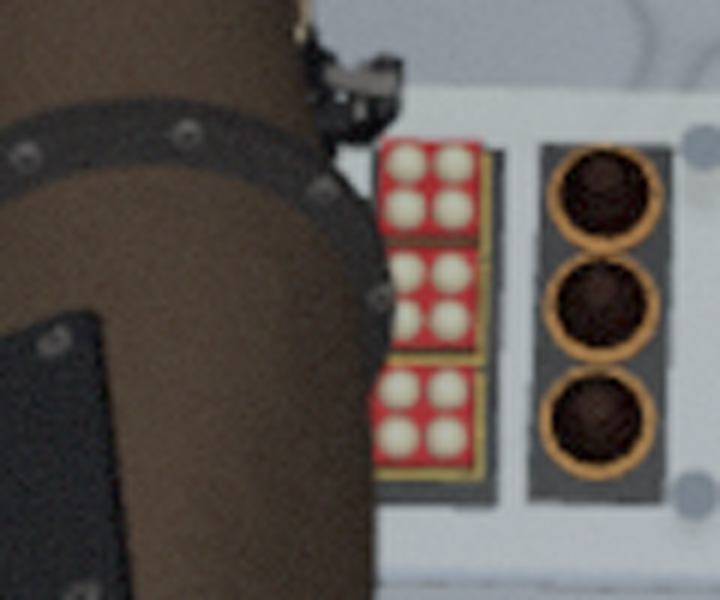

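View pics/w5.png

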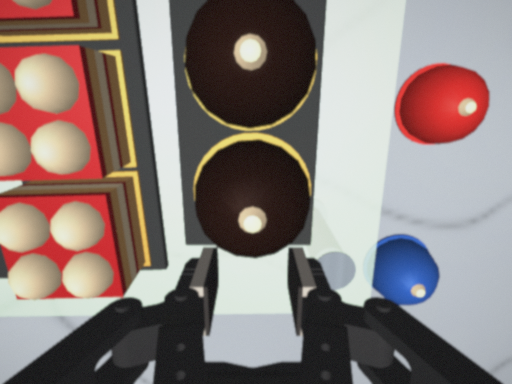

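```bash
python3 - <<'E'
from h import *
c=cam('top')
for z in(.13,.15): print(ray(c,(405/6+145,80/6+135),z),ray(c,(375/6+145,150/6+135),z))
print('slices left edge',ray(c,(380/6+145,150/6+135),.126),ray(c,(480/6+145,150/6+135),.126))
c=cam('wrist'); print('back',ray(c,(187,243),.085),ray(c,(312,243),.085),'tips',ray(c,(252,52),.125),ray(c,(253,220),.125))
c=cam('scene'); save(c,'s5.png',(260,120,380,210),6)
E
```

```text
[0.67754344 0.17797876 0.13      ] [0.64652909 0.18929619 0.13      ]
[0.67118426 0.17556713 0.15      ] [0.640804   0.18665317 0.15      ]
slices left edge [0.64771537 0.1877124  0.126     ] [0.6485405  0.14546227 0.126     ]
back [0.64987526 0.21035516 0.085     ] [0.65102576 0.26950402 0.085     ] tips [0.572482   0.24241748 0.125     ] [0.62301311 0.24182859 0.125     ]
```

View pics/s5.png

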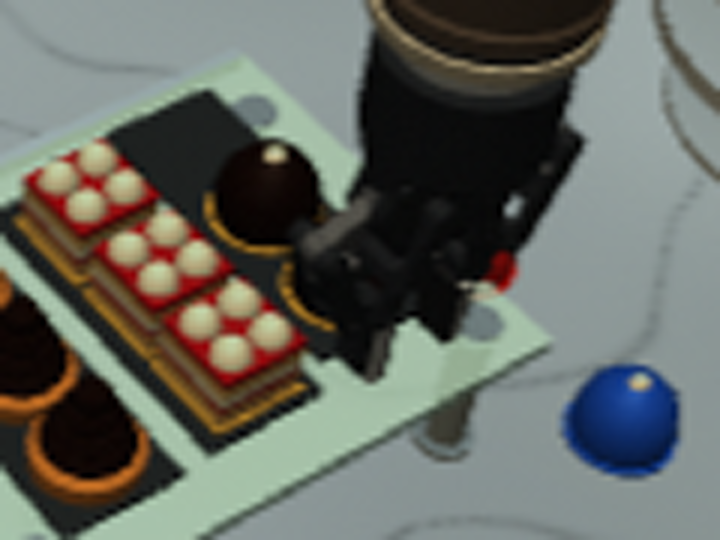

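```bash
python3 - <<'E'
from h import *
c=cam('scene')
for p in [(295,250),(305,270),(325,300),(340,320)]:
    u=(p[0]/6+260,p[1]/6+120); d=c['R'].T@np.linalg.inv(c['camera_matrix'])@np.array([*u,1.])
    for y in (.178,.188,.2): print(p,y,(c['C']+d*(y-c['C'][1])/d[1]).round(3))
E
```

```text
(295, 250) 0.178 [0.654 0.178 0.169]
(295, 250) 0.188 [0.645 0.188 0.155]
(295, 250) 0.2 [0.633 0.2   0.138]
(305, 270) 0.178 [0.661 0.178 0.164]
(305, 270) 0.188 [0.652 0.188 0.15 ]
(305, 270) 0.2 [0.641 0.2   0.133]
(325, 300) 0.178 [0.674 0.178 0.159]
(325, 300) 0.188 [0.665 0.188 0.145]
(325, 300) 0.2 [0.655 0.2   0.127]
(340, 320) 0.178 [0.683 0.178 0.156]
(340, 320) 0.188 [0.675 0.188 0.142]
(340, 320) 0.2 [0.665 0.2   0.125]
```

```bash

python3 -m handwheel '[[-0.4,0,0,0,0,0,3.4],[-0.5,0,0,0,0,0,3.4],[-0.5,0,0,0,0,0,3.4],[-0.5,0,0,0,0,0,3.4],[-0.5,0,0,0,0,0,3.4],[-0.5,0,0,0,0,0,3.4]]';python3 -m handwheel '[[-0.5,0,0,0,0,0,3.4],[-0.3,0,0,0,0,0,3.4],[0,0,0,0,0,0,3.4]]'; python3 - <<'E'
from h import *
c=cam('wrist'); save(c,'w6.png')
c=cam('scene'); save(c,'s6.png',(230,110,370,215),5)
E
```

```text
time: 8.18
tool_pos: [0.6328, 0.2405, 0.082]
eef_rot: [-89.8, -0.4, -1.0]
force: [0.8, -0.6, -0.1]
opening: 0.0338
time: 8.55
tool_pos: [0.6237, 0.2406, 0.082]
eef_rot: [-89.8, -0.4, -1.0]
force: [0.2, 0.2, -0.7]
opening: 0.0343
```

View pics/w6.png

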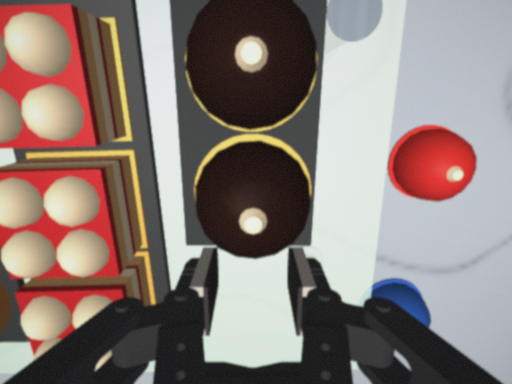

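View pics/s6.png

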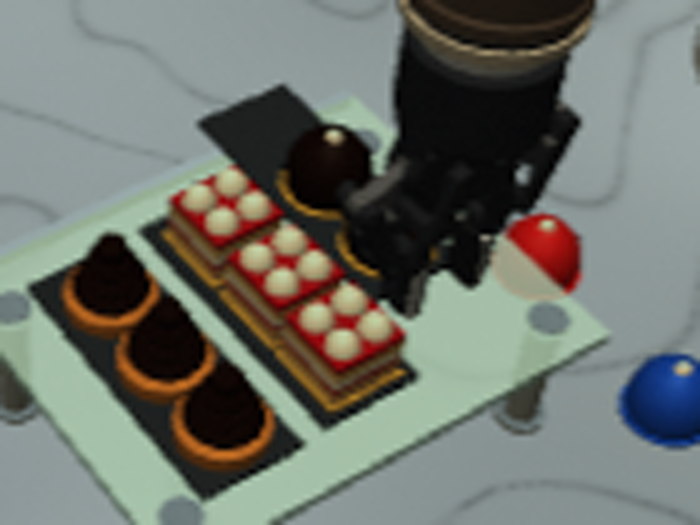

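The slate slides straight, with the domes unmoved on it, the slices untouched and the front starting to overhang. I'll push on to about TCP x = 0.590.

```bash

python3 -m handwheel '[[-0.4,0,0,0,0,0,3.4],[-0.5,0,0,0,0,0,3.4],[-0.5,0,0,0,0,0,3.4],[-0.5,0,0,0,0,0,3.4],[-0.5,0,0,0,0,0,3.4],[-0.5,0,0,0,0,0,3.4],[-0.3,0,0,0,0,0,3.4],[-0.2,0,0,0,0,0,3.4],[0,0,0,0,0,0,3.4]]'; python3 -m handwheel '[[0.3,0,0,0,0,0,3.4],[0,0,0,0,0,0,3.4]]'; python3 - <<'E'
from h import *
c=cam('wrist'); save(c,'w7.png')
c=cam('scene'); save(c,'s7.png',(230,110,370,215),5)
E
```

```text
time: 9.78
tool_pos: [0.5878, 0.2405, 0.0821]
eef_rot: [-89.7, -0.4, -1.0]
force: [1.9, 0.0, 0.4]
opening: 0.0338
time: 10.02
tool_pos: [0.5906, 0.2405, 0.0818]
eef_rot: [-89.8, -0.3, -1.0]
force: [-0.2, -0.4, -0.2]
opening: 0.034
```

View pics/w7.png

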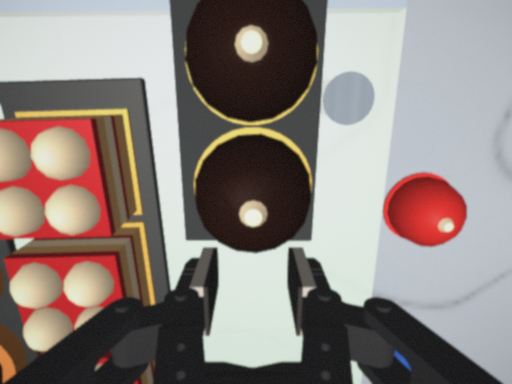

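View pics/s7.png

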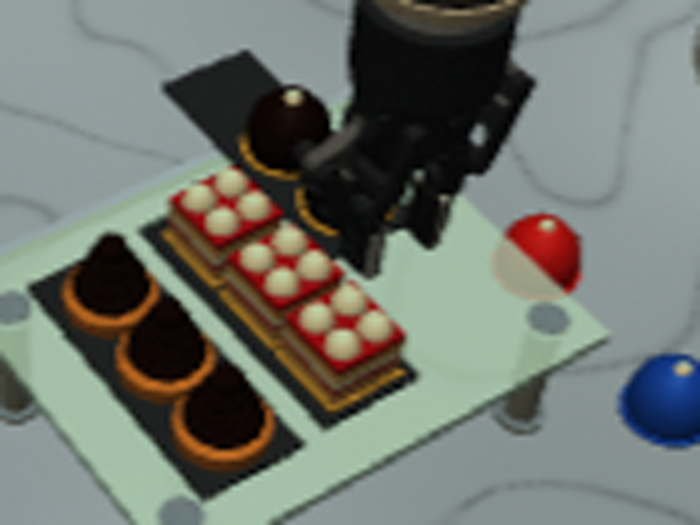

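```bash
python3 - <<'E'
from h import *
c=cam('wrist')
print(ray(c,(185,240),.085),ray(c,(312,240),.085),'front edge shelf',ray(c,(100,11),.08),ray(c,(380,10),.08), 'slate at top',ray(c,(172,10),.085),ray(c,(327,10),.085))
E
python3 -m handwheel '[[1,0,0,0,0,0,3.4],[0,0,2,0,0,0,3.4],[0,0,4,0,0,0,3.4],[0,0,4,0,0,0,3.4],[-2,0,1,0,0,0,6],[-5,0,0,0,0,0,8],[-5,0,0,0,0,0,8],[-2,0,0,0,0,0,8],[-0.5,0,0,0,0,0,8],[0,0,0,0,0,0,8]]'; python3 - <<'E'
from h import *
c=cam('wrist'); save(c,'w8.png')
E
```

```text
[0.57610164 0.20940769 0.085     ] [0.57728004 0.26939902 0.085     ] front edge shelf [0.47912719 0.18300728 0.08      ] [0.48065192 0.29328815 0.08      ] slate at top [0.48038494 0.21240691 0.085     ] [0.48138479 0.27131505 0.085     ]
time: 11.42
tool_pos: [0.4584, 0.2396, 0.1962]
eef_rot: [-89.7, -0.6, -1.2]
force: [0.8, 0.3, 0.3]
opening: 0.0797
```

View pics/w8.png

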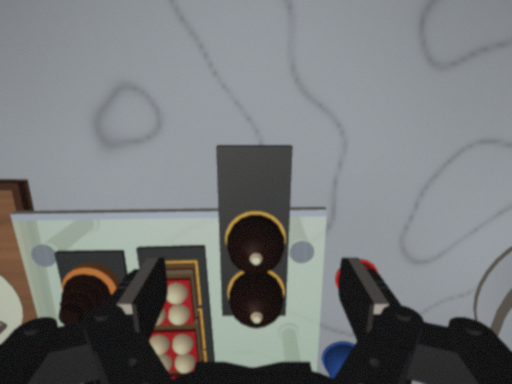

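```bash
python3 - <<'E'
from h import *
c=cam('wrist')
for p,z in [((217,145),.085),((292,145),.085),((120,212),.08),((205,211),.08),((327,208),.08),((221,316),.085),((286,317),.085)]: print(p,ray(c,p,z).round(4))
c=cam('top'); save(c,'t8.png',(145,135,265,235),6)
E
```

```text
(217, 145) [0.4171 0.2137 0.085 ]
(292, 145) [0.4183 0.2724 0.085 ]
(120, 212) [0.4729 0.1275 0.08  ]
(205, 211) [0.4736 0.1999 0.08  ]
(327, 208) [0.4732 0.3038 0.08  ]
(221, 316) [0.5769 0.2086 0.085 ]
(286, 317) [0.5795 0.2696 0.085 ]
```

View pics/t8.png

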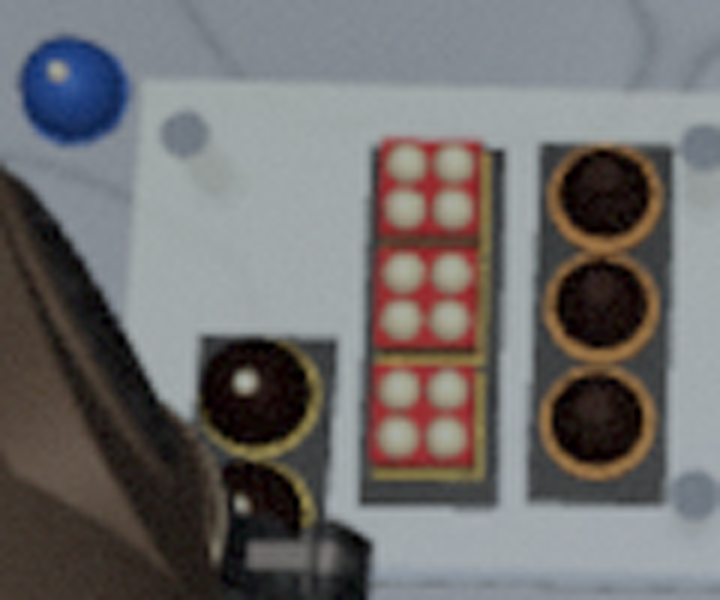

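```bash

python3 -m handwheel '[[-0.2,0.25,-3,-0.3,0.6,0,7.6],[0,0,-3,0,0,0,7.6],[0,0,-2,0,0,0,7.6],[0,0,0,0,0,0,7.6]]'; python3 - <<'E'
from h import *
c=cam('wrist'); save(c,'w9.png')
E
```

```text
time: 12.08
tool_pos: [0.4607, 0.2417, 0.1135]
eef_rot: [-90.1, -0.1, -1.4]
force: [0.0, 0.4, 0.4]
opening: 0.0759
```

View pics/w9.png

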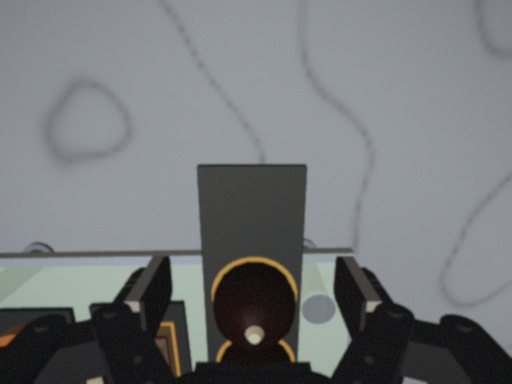

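```bash

python3 -m handwheel '[[-0.5,0,0,0,0,0,7.6],[-0.1,0,-1,0,0,0,7.6],[0,0,-1,0,0,0,7.6],[0,0,-1,0,0,0,7.6],[0,0,-0.6,0,0,0,7.6],[0,0,0,0,0,0,7.6]]'; python3 - <<'E'
from h import *
c=cam('wrist'); save(c,'w10.png')
c=cam('scene'); save(c,'s10.png',(210,80,350,185),5)
E
```

```text
time: 12.88
tool_pos: [0.4562, 0.2426, 0.0778]
eef_rot: [-89.9, -0.3, -1.4]
force: [1.3, -0.1, 0.9]
opening: 0.0762
```

View pics/w10.png

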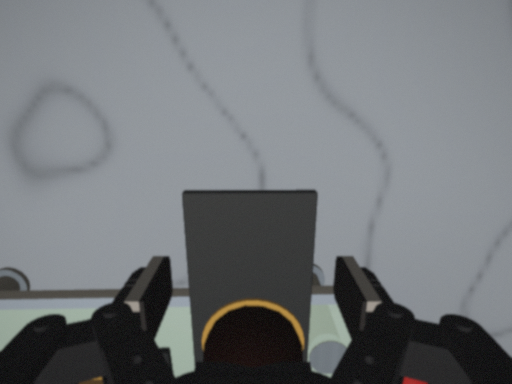

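View pics/s10.png

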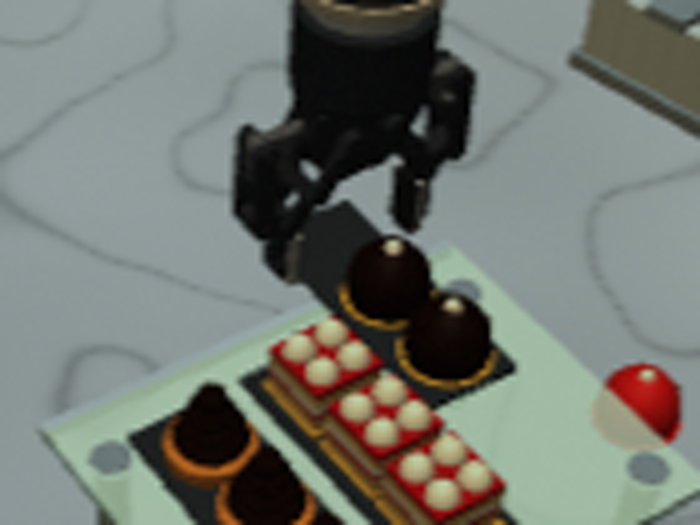

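```bash

python3 -m handwheel '[[0,0,-0.4,0,0.2,0,7.6],[0,0,-0.3,0,0,0,7.6],[0,0,0,0,0,0,7.6]]'; 
python3 -m handwheel '[[0,0,0,0,0,0,6.6],[0,0,0,0,0,0,6.2],[0,0,0,0,0,0,6.2],[0,0,0,0,0,0,6.2]]' 20;python3 - <<'E'
from h import *
c=cam('wrist'); save(c,'w11.png')
E
```

```text
time: 13.35
tool_pos: [0.4569, 0.243, 0.0714]
eef_rot: [-89.8, -0.2, -1.4]
force: [0.3, 0.2, -0.5]
opening: 0.0764
time: 13.85
tool_pos: [0.457, 0.2429, 0.0716]
eef_rot: [-89.8, -0.2, -1.4]
force: [-0.2, -1.0, -0.4]
opening: 0.0619
```

View pics/w11.png

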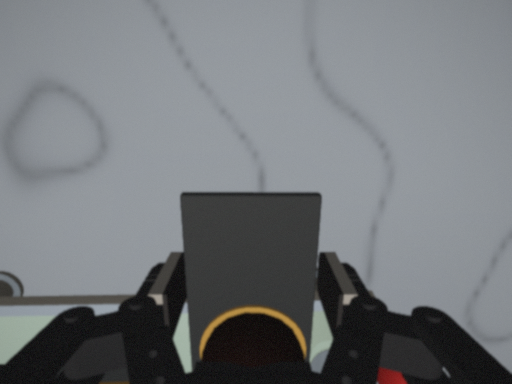

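```bash

python3 -m handwheel '[[0,0,-0.2,0,0,0,6.2],[0,0,0,0,0,0,6.2]]'; 
python3 -m handwheel '[[0,0,0,0,0,0,5],[0,0,0,0,0,0,5],[0,0,0,0,0,0,5],[0,0,0,0,0,0,5]]' 110;
python3 -m handwheel '[[0,0,0.2,0,0,0,5],[0,0,0.3,0,0,0,5],[0,0,0.3,0,0,0,5],[0,0,0,0,0,0,5]]'
python3 - <<'E'
from h import *
c=cam('wrist'); save(c,'w12.png')
c=cam('scene'); save(c,'s12.png',(210,80,350,185),5)
E
```

```text
time: 14.15
tool_pos: [0.457, 0.2429, 0.0695]
eef_rot: [-89.8, -0.2, -1.4]
force: [-0.3, -0.3, 0.6]
opening: 0.0621
time: 14.65
tool_pos: [0.4571, 0.2429, 0.0708]
eef_rot: [-89.8, -0.2, -1.4]
force: [-0.1, 0.1, 0.6]
opening: 0.0562
time: 15.15
tool_pos: [0.4565, 0.2428, 0.0787]
eef_rot: [-89.8, -0.1, -1.4]
force: [0.2, 0.3, -2.8]
opening: 0.0564
```

View pics/w12.png

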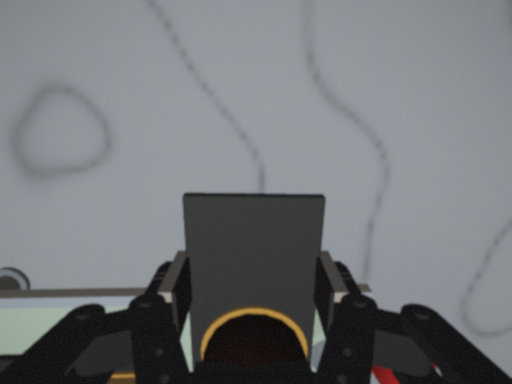

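View pics/s12.png

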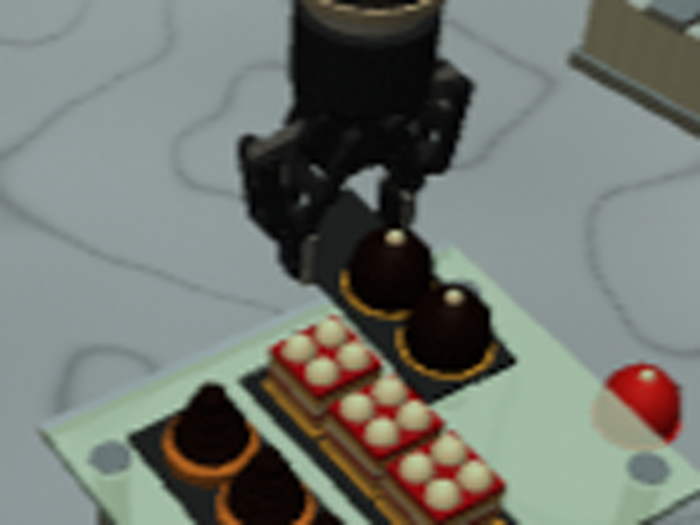

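```bash

python3 -m handwheel '[[0,0,0.4,0,0,0,5],[0,0,0.5,0,0,0,5],[0,0,0.5,0,0,0,5],[0,0,0.5,0,0,0,5],[0,0,0.5,0,0,0,5],[0,0,0,0,0,0,5]]' 110
python3 - <<'E'
from h import *
c=cam('wrist'); save(c,'w13.png')
c=cam('scene'); save(c,'s13.png',(210,80,350,185),5)
E
```

```text
time: 16.0
tool_pos: [0.4565, 0.2427, 0.1044]
eef_rot: [-89.8, -0.2, -1.4]
force: [1.3, -0.3, -2.5]
opening: 0.0562
```

View pics/w13.png

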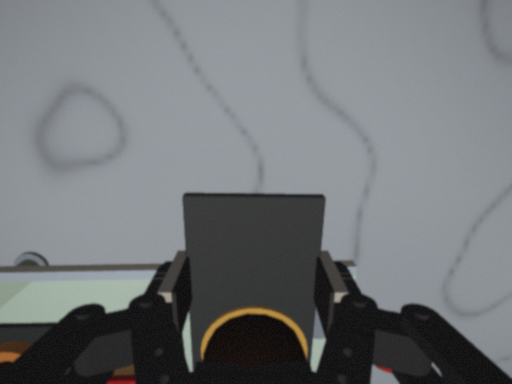

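View pics/s13.png

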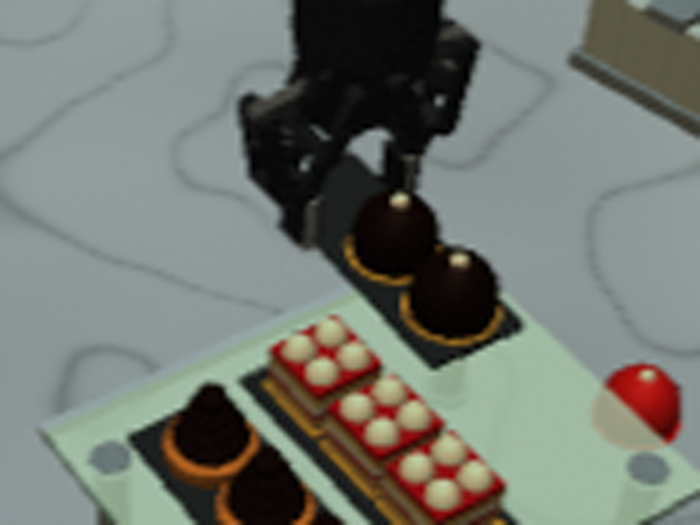

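```bash

python3 - <<'E'
from h import *
c=cam('scene')
for p in [(437,367),(522,322)]:
    u=(p[0]/5+210-.4,p[1]/5+80-.4); d=c['R'].T@np.linalg.inv(c['camera_matrix'])@np.array([*u,1.])
    print((c['C']+d*(.577-c['C'][0])/d[0]).round(4))
E
python3 -m handwheel '[[0,0,0.6,0,0,0,5],[0,0,1,0,0,0,5],[0,0,1.2,0,0,0,5],[0,0,1.2,0,0,0,5],[0,0,1.2,0,0,0,5],[0,0,1.2,0,0,0,5],[0,0,1.2,0,0,0,5],[0,0,0.8,0,0,0,5],[0,-0.3,0.3,0,0,0,5],[0,-0.7,0,0,0,0,5],[0,-1,0,0,0,0,5]]' 110
python3 - <<'E'
from h import *
c=cam('wrist'); save(c,'w14.png')
E
```

```text
[0.577  0.2102 0.1137]
[0.577  0.2664 0.1162]
time: 17.52
tool_pos: [0.4557, 0.2216, 0.1972]
eef_rot: [-89.9, -0.1, -1.4]
force: [-0.2, 0.1, -1.9]
opening: 0.0563
```

View pics/w14.png

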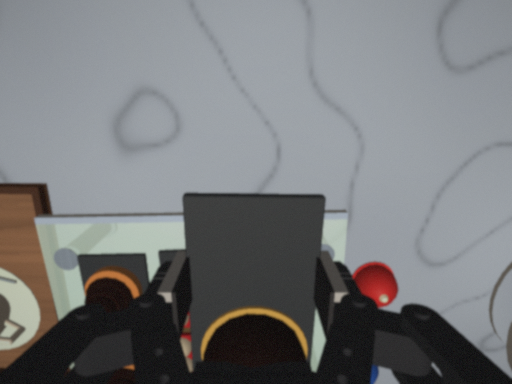

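```bash

python3 -m handwheel '[[0,-1.3,0,0,0,0,5],[0.1,-1.6,0,0,0,0,5],[0.2,-1.6,0,0,0,0,5],[0.25,-1.6,0,0,0,0,5],[0.25,-1.6,0,0,0,0,5],[0.25,-1.6,0,0,0,0,5],[0.25,-1.6,0,0,0,0,5],[0.25,-1.6,0,0,0,0,5],[0.25,-1.6,0,0,0,0,5],[0.25,-1.6,0,0,0,0,5],[0.25,-1.6,0,0,0,0,5],[0.25,-1.6,0,0,0,0,5]]' 
python3 -m handwheel '[[0.25,-1.6,0,0,0,0,5],[0.25,-1.6,0,0,0,0,5],[0.25,-1.6,0,0,0,0,5],[0.25,-1.6,0,0,0,0,5],[0.25,-1.6,0,0,0,0,5],[0.25,-1.6,0,0,0,0,5],[0.25,-1.6,0,0,0,0,5],[0.25,-1.6,0,0,0,0,5],[0.25,-1.6,0,0,0,0,5],[0.25,-1.6,0,0,0,0,5],[0.25,-1.6,0,0,0,0,5],[0.25,-1.6,0,0,0,0,5]]' 
python3 - <<'E'
from h import *
c=cam('wrist'); save(c,'w15.png')
E
```

```text
time: 19.08
tool_pos: [0.4825, 0.0152, 0.197]
eef_rot: [-90.0, -0.1, -1.7]
force: [0.9, -0.0, -2.4]
opening: 0.0563
time: 20.58
tool_pos: [0.5118, -0.1924, 0.1972]
eef_rot: [-90.0, -0.2, -1.8]
force: [-0.8, -0.1, -1.9]
opening: 0.0563
```

View pics/w15.png

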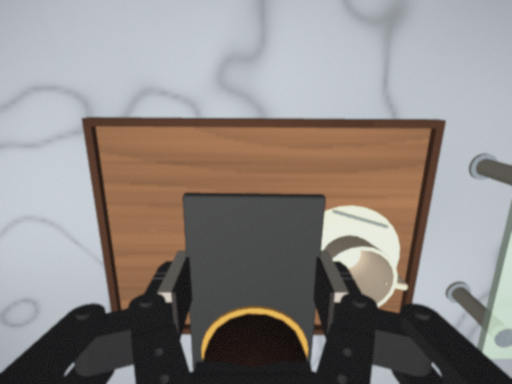

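```bash

python3 -m handwheel '[[0.4,-1.5,0,0,0,0,5],[0.5,-1.4,0,0,0,0,5],[0.5,-1.2,0,0,0,0,5],[0.5,-1.1,0,0,0,0,5],[0.4,-1,0,0,0,0,5],[0.2,-0.7,0,0,0,0,5],[0.1,-0.4,0,0,0,0,5],[0,0,0,0,0,0,5]]' 
python3 - <<'E'
from h import *
c=cam('top'); save(c,'t16.png',(260,130,430,260),4)
c=cam('scene'); save(c,'s16.png',(40,110,280,340),3)
E
```

```text
time: 21.62
tool_pos: [0.54, -0.2728, 0.1969]
eef_rot: [-90.1, -0.2, -1.9]
force: [-0.8, -0.4, -2.4]
opening: 0.056
```

View pics/s16.png

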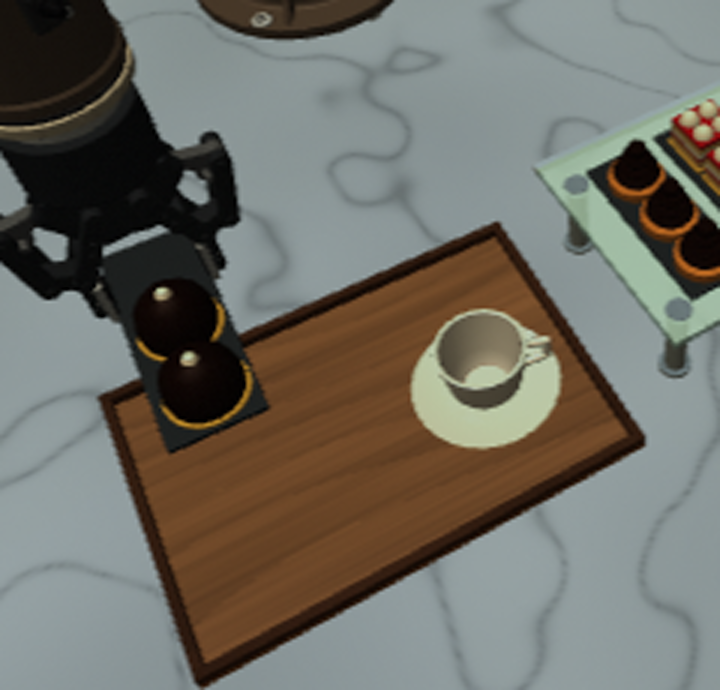

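```bash

python3 -m handwheel '[[0,0,-0.7,0,0,0,5],[0,0,-1.3,0,0,0,5],[0,0,-1.6,0,0,0,5],[0,0,-1.6,0,0,0,5],[0,0,-1.6,0,0,0,5],[0,0,-1.6,0,0,0,5],[0,0,-1.3,0,0,0,5],[0,0,-0.9,0,0,0,5],[0,0,-0.5,0,0,0,5],[0,0,0,0,0,0,5]]' 
python3 - <<'E'
from h import *
c=cam('top'); save(c,'t17.png',(260,130,430,260),4)
c=cam('scene'); save(c,'s17.png',(40,110,280,340),3)
E
```

```text
time: 22.98
tool_pos: [0.5392, -0.2709, 0.0767]
eef_rot: [-90.0, -0.0, -1.8]
force: [-0.4, 0.5, -2.5]
opening: 0.0563
```

View pics/s17.png

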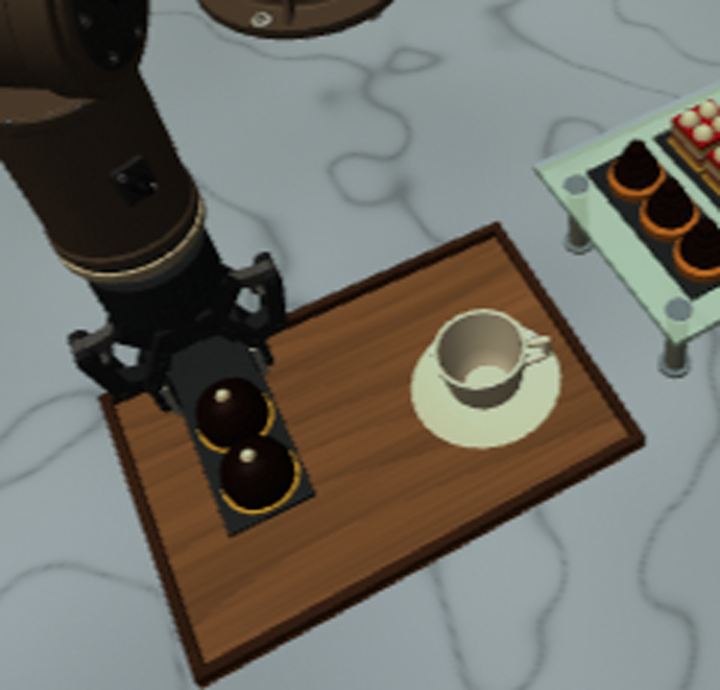

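```bash

python3 -m handwheel '[[0,0,-0.6,0,0,0,5],[0,0,-1,0,0,0,5],[0,0,-1,0,0,0,5],[0,0,-1,0,0,0,5],[0,0,-0.8,0,0,0,5],[0,0,-0.5,0,0,0,5],[0,0,0,0,0,0,5]]' 
python3 -m handwheel '[[0,0,-0.3,0,0,0,5],[0,0,-0.3,0,0,0,5],[0,0,-0.2,0,0,0,5],[0,0,0,0,0,0,5]]'
```

```text
time: 23.95
tool_pos: [0.5396, -0.271, 0.0249]
eef_rot: [-90.0, -0.1, -1.8]
force: [0.7, -0.2, -2.5]
opening: 0.0563
time: 24.45
tool_pos: [0.5402, -0.2713, 0.0171]
eef_rot: [-90.1, -0.2, -1.8]
force: [0.2, 0.1, -1.6]
opening: 0.0562
```

```bash

python3 -m handwheel '[[0,0,-0.2,0,0,0,5],[0,0,-0.2,0,0,0,5],[0,0,-0.2,0,0,0,5],[0,0,0,0,0,0,5]]' 
python3 -m handwheel '[[0,0,-0.2,0,0,0,5],[0,0,0,0,0,0,5]]';python3 -m handwheel '[[0,0,-0.2,0,0,0,5],[0,0,0,0,0,0,5]]'
```

```text
time: 24.95
tool_pos: [0.5403, -0.2713, 0.0108]
eef_rot: [-90.1, -0.2, -1.8]
force: [0.2, 0.4, -2.4]
opening: 0.0564
time: 25.2
tool_pos: [0.5403, -0.2713, 0.0087]
eef_rot: [-90.1, -0.2, -1.8]
force: [-0.4, -0.0, -2.9]
opening: 0.0563
time: 25.45
tool_pos: [0.5403, -0.2713, 0.0066]
eef_rot: [-90.1, -0.2, -1.8]
force: [0.6, 1.5, -2.8]
opening: 0.0566
```

```bash

python3 -m handwheel '[[0,0,-0.1,0,0,0,5],[0,0,0,0,0,0,5]]' 
python3 -m handwheel '[[0,0,-0.1,0,0,0,5],[0,0,0,0,0,0,5]]';python3 -m handwheel '[[0,0,-0.1,0,0,0,5],[0,0,0,0,0,0,5]]'
```

```text
time: 25.7
tool_pos: [0.5403, -0.2713, 0.0056]
eef_rot: [-90.1, -0.2, -1.8]
force: [-0.9, -0.5, -2.5]
opening: 0.0565
time: 25.95
tool_pos: [0.5404, -0.2714, 0.0045]
eef_rot: [-90.1, -0.2, -1.8]
force: [-0.8, 0.2, -2.8]
opening: 0.056
time: 26.2
tool_pos: [0.5404, -0.2714, 0.0035]
eef_rot: [-90.1, -0.2, -1.8]
force: [0.5, -0.1, -1.8]
opening: 0.0561
```

```bash

python3 -m handwheel '[[0,0,-0.1,0,0,0,5],[0,0,0,0,0,0,5]]' 
python3 -m handwheel '[[0,0,-0.1,0,0,0,5],[0,0,0,0,0,0,5]]';python3 -m handwheel '[[0,0,-0.1,0,0,0,5],[0,0,0,0,0,0,5]]'
```

```text
time: 26.45
tool_pos: [0.5404, -0.2714, 0.0024]
eef_rot: [-90.1, -0.2, -1.8]
force: [-0.0, 0.9, -2.0]
opening: 0.0562
time: 26.7
tool_pos: [0.5406, -0.2715, 0.0024]
eef_rot: [-90.1, -0.2, -1.8]
force: [0.2, 0.3, -1.6]
opening: 0.0561
time: 26.95
tool_pos: [0.5406, -0.2715, 0.0023]
eef_rot: [-90.0, -0.3, -1.8]
force: [0.2, 0.2, -2.2]
opening: 0.0561
```

```bash

python3 -m handwheel '[[0,0,0.1,0,0.5,0,5],[0,0,0,0,0.7,0,5],[0,0,0,0,0.7,0,5],[0,0,0,0,0,0,5]]' 40
python3 -m handwheel '[[0,0,0,0,0.5,0,5],[0,0,0,0,0,0,5]]' 20; python3 - <<'E'
from h import *
c=cam('scene'); save(c,'s18.png',(60,180,200,320),5)
E
```

```text
time: 27.45
tool_pos: [0.5409, -0.2714, 0.0028]
eef_rot: [-90.1, 1.8, -1.7]
force: [0.2, -0.6, -1.8]
opening: 0.0563
time: 27.7
tool_pos: [0.5409, -0.2714, 0.0027]
eef_rot: [-90.1, 2.3, -1.7]
force: [0.7, -0.4, -1.4]
opening: 0.0564
```

View pics/s18.png

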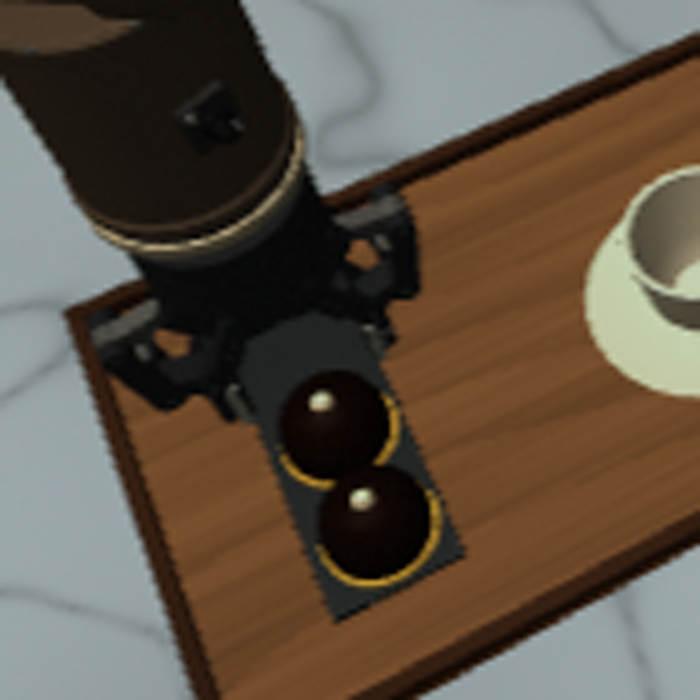

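```bash

python3 -m handwheel '[[0,0,0,0,0.5,0,5],[0,0,0,0,0.4,0,5],[0,0,0,0,0,0,5]]' 20
python3 -m handwheel '[[0,0,0,0,0,0,5.8],[0,0,0,0,0,0,6.1],[0,0,0,0,0,0,6.4],[0,0,0,0,0,0,6.6],[0,0,0,0,0,0,7],[0,0,0,0,0,0,7.4],[0,0,0,0,0,0,7.8]]'; python3 - <<'E'
from h import *
c=cam('scene'); save(c,'s19.png',(60,180,200,320),5)
c=cam('wrist'); save(c,'w19.png')
E
```

```text
time: 28.12
tool_pos: [0.5408, -0.2715, 0.0029]
eef_rot: [-90.2, 3.3, -1.8]
force: [0.2, -0.5, -1.2]
opening: 0.0561
time: 29.0
tool_pos: [0.5413, -0.2719, 0.0034]
eef_rot: [-90.2, 3.2, -1.8]
force: [-0.3, 0.5, 0.3]
opening: 0.0778
```

View pics/s19.png

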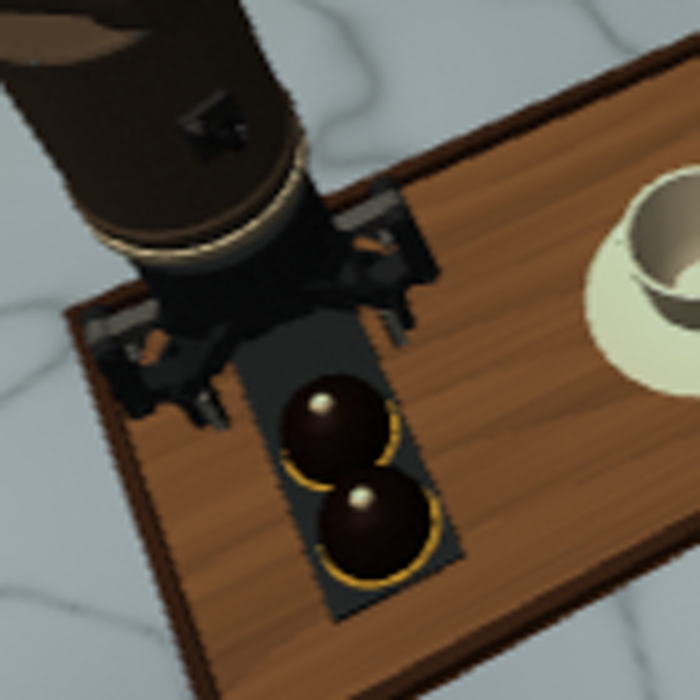

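View pics/w19.png

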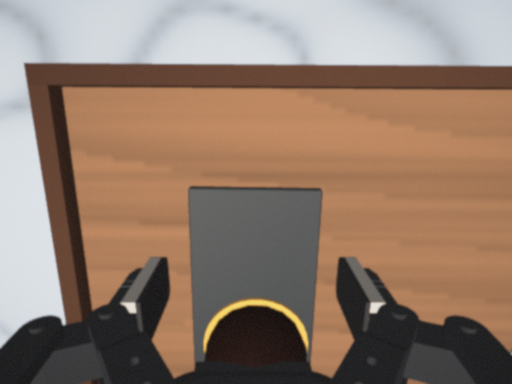

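The slate is released and lies on the floor with the domes upright. I'll retract straight up and away, then check.

```bash

python3 -m handwheel '[[0,0,1,0,0,0,7.8],[0,0,2,0,0,0,7.8],[0,0,4,0,-1,0,7.8],[0,0,5,0,-1,0,7.8],[-3,0,4,0,-1,0,7.8],[-5,0,3,0,0,0,7.8],[-5,0,0,0,0,0,7.8],[-4,0,0,0,0,0,7.8],[0,0,0,0,0,0,7.8],[0,0,0,0,0,0,7.8]]'
python3 - <<'E'
from h import *
c=cam('scene'); save(c,'s20.png',(60,180,260,330),4)
c=cam('top'); save(c,'t20.png',(145,135,425,260),2.8)
E
```

```text
time: 30.35
tool_pos: [0.3671, -0.2721, 0.2052]
eef_rot: [-90.2, -0.4, -1.8]
force: [-0.3, 0.1, 0.1]
opening: 0.0783
```

View pics/s20.png

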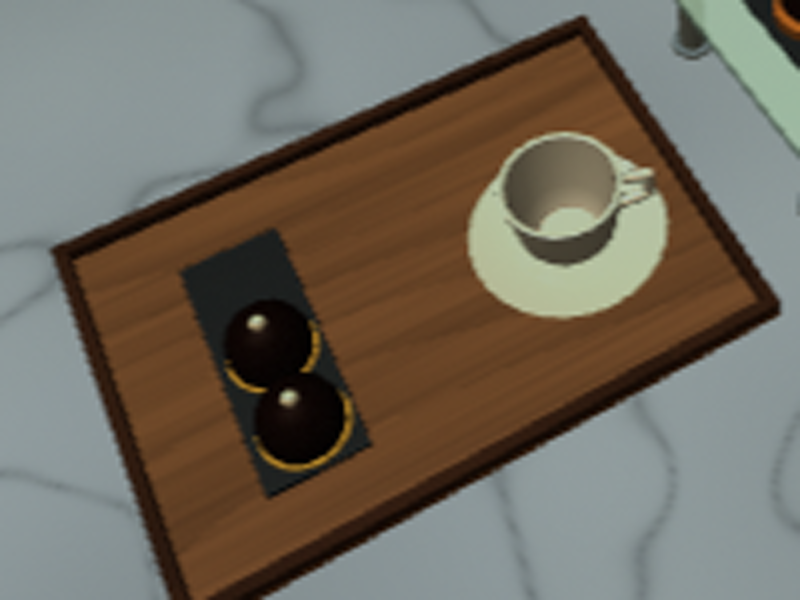

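View pics/t20.png

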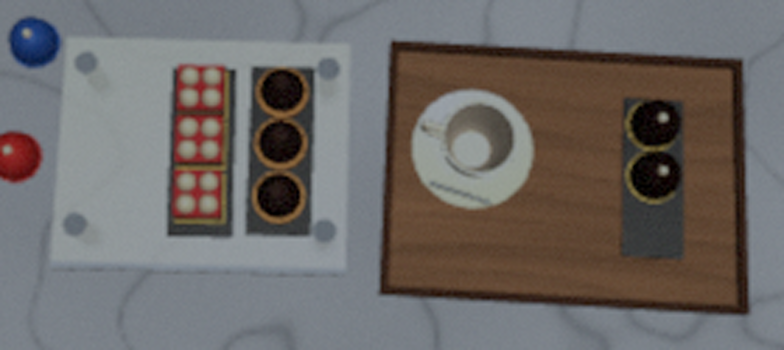

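```bash

python3 - <<'E'
from h import *
s=cam('scene')
g=lambda p:(p[0]/4+60-.4,p[1]/4+180-.4)
P=[ray(s,g(p),.011).round(4) for p in [(180,270),(276,229),(371,445),(268,498)]]
print(P,np.mean(P,0)); print([np.linalg.norm(P[i]-P[i-1]).round(4) for i in range(4)])
print([ray(s,g(p),.051).round(4) for p in [(258,322),(288,397)]])
arm.close_job()
E
```

```text
[array([ 0.5014, -0.2993,  0.011 ]), array([ 0.5056, -0.2412,  0.011 ]), array([ 0.6649, -0.2488,  0.011 ]), array([ 0.6622, -0.3069,  0.011 ])] [ 0.583525 -0.27405   0.011   ]
[np.float64(0.161), np.float64(0.0583), np.float64(0.1595), np.float64(0.0582)]
[array([ 0.5852, -0.272 ,  0.051 ]), array([ 0.6361, -0.2749,  0.051 ])]
the job is handed in; nothing more can be done
```

The domes' slate is on the wooden tray, flat in the empty half beside the cup, with both cakes standing on it. The job is handed in at about 30 s of the 67 s allowed; no verdict is reported.

- **Push:** I pushed the slate from behind with two fingertips, one either side of the rear dome, until about 56–59 mm hung past the shelf's front edge.
- **Grip:** I gripped the overhanging end across its 60 mm width with the tool pointing down, about 40 mm in front of the slate's middle. The slate kept level in the lift, at most about 0.02 rad of droop.
- **Set-down:** I tilted the back end down about 3 degrees so it went down first, then opened the fingers and withdrew. The front end dropped an estimated 5 mm.

**Last checks:**
- **Slate:** Its centre is at about (0.584, -0.274), roughly 9 cm into the empty half. Assuming it lies on the tray floor, its sides come out at 160 × 58 mm (true 160 × 60), which fits it lying flat.
- **Cakes:** Both are upright, within 2 mm of their expected places on the slate.
- **Bystanders:** The other two slates, the cup and the blue and red look-alikes look unmoved. I judged this from the pictures only.
- **Robot:** The gripper was clear of everything.

**What disagreed:**
- **Shelf edge:** The camera views differed by a few millimetres on where the front edge is (x 0.473 to 0.480).
- **Force readings:** They showed almost nothing in light contact, so I found the glass and the tray floor from the tool's height stalling. One probe of the glass peaked at about 49 N at the fingertips. The 40 N limit is stated for the arm and gripper body and the wrist limit is 120 N, so I do not expect that to count against the run.

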